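# Release the jammed specimen tray through its access hole

## Task

The specimen loader's tray is locked shut by a spring latch. Move whatever stands in front of the tray aside and leave it standing upright on the table, then push the screwdriver's shaft into the orange-ringed access hole to trip the latch, so that the tray springs forward. Lay the screwdriver down on the table clear of the tray, pull the tray fully out to its stop by its handle and let go, without disturbing the blue-lidded jar or the brown dropper bottle.

Things in the scene. Friction and masses are not known exactly. Their poses are not given: they have to be found in the camera images.
- loader: Specimen loader, a white instrument box fixed to the table, 160 deep (x) x 150 wide (y) x 120 high (158 wide, 166 deep at the lid). Origin: centre of its underside, on the table. Its x axis points from the front into the box, z up; the grey front face is the plane x = -80 mm and faces the robot.
- access_hole (a point): Centre of the 14 mm round access hole, ringed in orange, in the 4 mm thick upper front plate: 25 mm to the -y side of the loader's middle and 87 mm above the table, at the outer face (loader x = -80 mm). The hole's axis is the loader's x axis. 33 mm behind the outer face, inside, stands the latch's push plate (40 wide, from 68 to 104 mm above the table), centred on the hole.
- latch_pawl (a joint): Hidden sprung latch, rad: 0 locked. A tool pushed in through the hole swings it; the push plate moves 10 mm back (tool tip about 43 mm behind the outer face) to 0.25, where the tray is free; end stop at 0.45 (tip about 48 mm behind the face). Takes up to about 10 N at the tip; springs back when let go.
- tray (a joint): Tray, m: 0 shut and latched, 0.10 fully out at its stop. It slides along the loader's -x. When the latch is tripped a spring throws it out to about 0.035; from there it must be pulled (2 to 4 N) and stays where it is left.
- tray_handle (a point): Middle of the tray's steel handle bar, which moves with the tray. The bar is 10 mm thick, 80 mm long along the loader's y, 42 mm above the table, 45 mm in front of the tray's grey front panel (120 wide, top 57 mm above the table); shut, the bar lies 53 mm in front of the loader's face.
- screwdriver: Screwdriver, red handle and steel shaft, 174 long, 55 g, lying on the table. Origin: underside at mid length. Its own y axis runs along the tool, the tip at -y. Handle 94 long, up to 24 x 25 thick, from y = -7 to +87 mm; shaft 5.6 mm thick, 80 mm long, from y = -87 to -7 mm; tool axis 12.5 mm above the origin.
- screwdriver_tip (a point): Tip of the screwdriver's shaft, on the tool's axis.
- screwdriver_grip (a point): Point on the tool's axis in the handle, 117 mm from the tip: a good place to grip. The handle ends 57 mm behind it.
- slide_box: Yellow closed slide box, 40 (x) x 90 (y) x 39 high, 0.12 kg; origin at the centre of its underside. It or the objective can stands in front of the tray.
- objective_can: Upright can, white below and black cap, 44 diameter x 63 high, 0.11 kg; origin at the centre of its underside. It or the slide box stands in front of the tray.
- paste_jar: Bystander: white jar with a blue lid, 52 diameter x 52 high, origin at the centre of its underside. Leave it alone.
- dropper_bottle: Bystander: brown dropper bottle, 37 diameter x 94 high, origin at the centre of its underside. Leave it alone.

How it is judged:
On the way, in this order (a step that is already met when the one before it is completed fails the run):
1. the slide box and the can both stand upright on the table, 80 mm to the side of the tray's middle line or 260 mm in front of the loader's origin (centres) ((y of slide_box in the frame of loader above 0.08 m or y of slide_box in the frame of loader below -0.08 m or x of slide_box in the frame of loader below -0.26 m) and (y of objective_can in the frame of loader above 0.08 m or y of objective_can in the frame of loader below -0.08 m or x of objective_can in the frame of loader below -0.26 m) and angle between each of slide_box, objective_can's own z axis and vertical below 0.15 rad and height (world z) of each of slide_box, objective_can below 0.01 m and linear speed of each of slide_box, objective_can below 0.02 m/s), for 0.2 s.
2. the screwdriver's tip is in through the access hole and has swung the latch past 0.25 rad (value of joint latch_pawl above 0.25 rad and x of screwdriver_tip in the frame of loader above -0.06 m and y of screwdriver_tip in the frame of loader between -0.05 and 0 m).
At the end, for the whole second after the job is handed in: Tray out by more than 92 of its 100 mm, latch let go; screwdriver lying still on the table, 65 mm to the side of the tray's middle line or 250 mm before the loader's origin; slide box and can upright and still, 80 mm to the side or 260 mm before it (all of step 1 and value of joint tray above 0.092 m and value of joint latch_pawl below 0.1 rad and height (world z) of each of screwdriver_tip, screwdriver_grip below 0.03 m and linear speed of screwdriver below 0.03 m/s and (y of screwdriver_tip in the frame of loader above 0.065 m or y of screwdriver_tip in the frame of loader below -0.065 m or x of screwdriver_tip in the frame of loader below -0.25 m) and (y of screwdriver_grip in the frame of loader above 0.065 m or y of screwdriver_grip in the frame of loader below -0.065 m or x of screwdriver_grip in the frame of loader below -0.25 m)); the robot touches nothing.
It fails at once if the paste jar is pushed more than 20 mm or tipped (distance of paste_jar from where it was at the start of the episode above 0.02 m or angle between paste_jar's own z axis and vertical above 0.3 rad).
It fails at once if the dropper bottle is pushed more than 20 mm or tipped (distance of dropper_bottle from where it was at the start of the episode above 0.02 m or angle between dropper_bottle's own z axis and vertical above 0.3 rad).
It also fails if it takes over 72 s, if anything falls off the work surface, if the arm or the gripper's body presses on something with over 40 N, if the wrist force passes 120 N, or if a joint passes its speed limit or range.

## Robot

A 6-joint arm with a two-finger parallel gripper is mounted at the origin on a cart in front of the work surface, level with it; the furniture and walls round the work are solid. World frame = base frame: x ahead of the robot, y to its left, z up, the work surface at z = 0. Lengths are in m, angles in rad, forces in N, time in s.
With the tool pointing down it reaches from about 0.25 to 0.725 m from the base axis. Payload 4 kg.
Tool frame: the origin (TCP) lies between the finger pads, 19 mm behind the fingertips; this is the grasp point; z points along the fingers, y is the line along which they close (so a half turn about z gives the same grasp; the last joint's range is limited). The gripper opens to 85 mm and grips with 20 to 120 N. Pads are 22 mm wide; open, the fingers measure 114 mm over their backs; the gripper's body (76 mm by 85 mm) begins 54 mm behind the grasp point. The pads swing forward as they close: fully open they stand 13 mm farther back than shut.
Start: joints at [-1.246, 0.241, 0.005, 1.335, 0, 1.571], TCP at [0.16, -0.474, 0.25] pointing down, gripper open.
Joint ranges: [-2.72, 2.72], [-1.05, 1.87], [-1.09, 1.28], [-1.99, 2.15], [-1.42, 1.44], [-3.14, 3.14]. Speed limits (rad/s): [2.79, 2.79, 3.14, 3.14, 3.14, 3.14].

## Interface

Orientations are given as a unit quaternion [x, y, z, w].
In Python, from workcell import bot, eyes, job_done gives the robot as it stands (bot), with the cameras (eyes) and the job as plain functions.
- The arm moves only by the tool jog_arm, called after ">>>" as name(argument=value, ...) on one line, values as JSON. Schema: {"type":"object","properties":{"steps":{"type":"array","items":{"type":"array","items":{"type":"number"},"minItems":7,"maxItems":7},"minItems":1,"maxItems":10},"only":{"type":"string"},"quiet":{"type":"boolean"},"lines":{"type":"string"}},"required":["steps"],"additionalProperties":false}. steps is a list of rows, 1 to 10 of them, each of 7 numbers: a rotation vector rx, ry, rz in parts of the range, where 1.0 means 4 rad, then dx, dy, dz in a scale on which 1.0 is 0.5 m, then the finger opening in m; each row is the pose to reach, as a shift and turn from the pose commanded when the call began, along the tool's axes at that moment; what a row does not reach only later rows make up. A row lasts 1/8 s, in which the tool goes at most 0.0625 m and 0.188 rad, less where a joint would pass 70% of its speed; a pose out of reach is approached as far as the arm can. The fingers move at their own pace and stop on an object; the grip force is fixed at half the most. Time passes only in rows, so rows that do not move let the fingers close. The tool returns the time, the measured TCP pose, the force, the opening and the grip force at its end. only (a regular expression) keeps the lines of the reply that match it, lines (a string "A,B") keeps lines A to B, and quiet returns only ok. Input that does not fit is refused with a message, and nothing moves.
- bot.get_obs(): the state, without advancing time (a new reading comes with each control period).
- eyes.camera(name): name is "scene" or "top"; returns the picture (400x640x3 uint8, red, green, blue); there is no depth.
- eyes.calibration(name): a dict with "mtx" (3x3 intrinsics, pixels), "R" (3x3) and "t" (3): a world point X has camera coordinates R X + t. Camera axes: x right, y down, z forward; pixel columns grow to the right and rows downward; lengths in m; the calibration is good to about 2 mm. A picture is of the moment at which its call begins. calibration takes no time and is no camera call.
- job_done(): hands the job in; it is judged then, once.
The state is a dict: "clock": time; "joint_pos": joint angles; "joint_vel": joint speeds; "tau": joint torques, N m; "eef_pos": TCP position; "tool_rot": TCP orientation; "ft_force": force on the tool from outside, world axes, zero at the start; "ft_torque": the same for the moment, N m; "grip_width": finger opening in m; "grasp_force": force on a finger pad.
Only numpy, scipy, OpenCV 4.12 (cv2) and the standard library are available. Lean on these libraries where they do the work, as an engineer would, in place of code of your own. Each camera call takes 0.05 s, during which the arm holds its last target. There are 200 camera calls.

## Working session

There is one attempt and no reset: what is moved stays moved. The work goes in short steps, Python scripts to look and compute and a tool call to move; the robot and the scene stay as the last step left them, time stands still between calls to the robot, and variables do not carry over. Pictures are saved under pics/ and viewed, at most 10 in all, crops included, and the job is handed in when it is done.

```bash
ls; mkdir -p pics; python3 - <<'E'
from workcell import bot, eyes, job_done
import cv2
for n in("scene","top"):
    im=eyes.camera(n); cv2.imwrite(f"pics/{n}0.png",im[:,:,::-1])
    c=eyes.calibration(n); print(n,c["mtx"].round(1).tolist(),c["R"].round(3).tolist(),c["t"].round(3).tolist())
o=bot.get_obs(); print(o["clock"],o["eef_pos"],o["tool_rot"],o["grip_width"])
E
```

```text
pics
workcell.py
scene [[473.0, 0.0, 320.2], [0.0, 473.0, 201.8], [0.0, 0.0, 1.0]] [[-0.463, -0.886, -0.022], [-0.366, 0.215, -0.905], [0.807, -0.411, -0.424]] [0.268, 0.266, 0.948]
top [[398.4, 0.0, 321.7], [0.0, 398.4, 199.3], [0.0, 0.0, 1.0]] [[0.011, -1.0, -0.002], [-0.983, -0.011, -0.181], [0.181, 0.004, -0.983]] [0.004, 0.572, 1.146]
0.1 [ 0.15938618 -0.47336747  0.249219  ] [ 9.86839222e-01  1.61701871e-01 -1.52905667e-04 -9.11870883e-04] 0.08513612791443585
```

View pics/scene0.png

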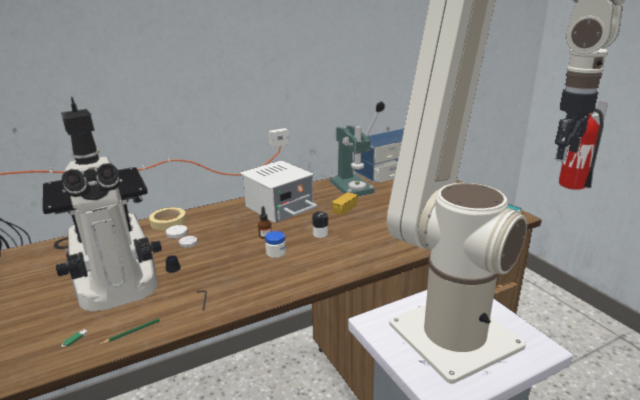

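View pics/top0.png

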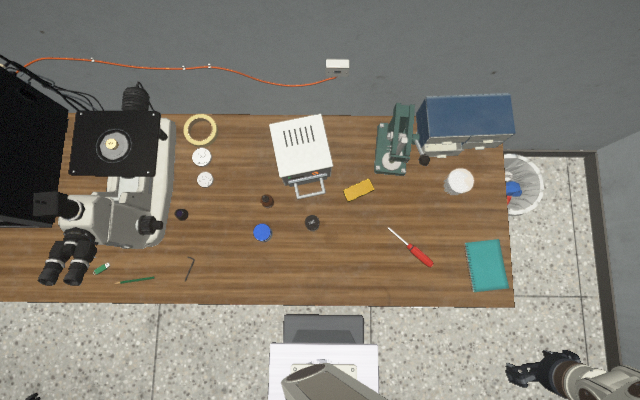

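The scene view shows the can at (320,225) in front of the loader, jar at (275,245), dropper bottle at (264,225) and slide box at (345,203). In the top view, the handle bar is at about (310,195), the can at (312,222), the slide box at (359,190), and the screwdriver runs from tip (389,229) to handle end (432,264). Enlarging both next.

```bash
python3 - <<'E'
import cv2
a=cv2.imread("pics/top0.png")[100:280,240:450]; cv2.imwrite("pics/topc.png",cv2.resize(a,(735,600)[:2] if 0 else (700,600),interpolation=cv2.INTER_CUBIC))
a=cv2.imread("pics/scene0.png")[150:270,235:395]; cv2.imwrite("pics/scenec.png",cv2.resize(a,None,fx=5,fy=5,interpolation=cv2.INTER_CUBIC))
E
```

```text
(no output)
```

View pics/topc.png

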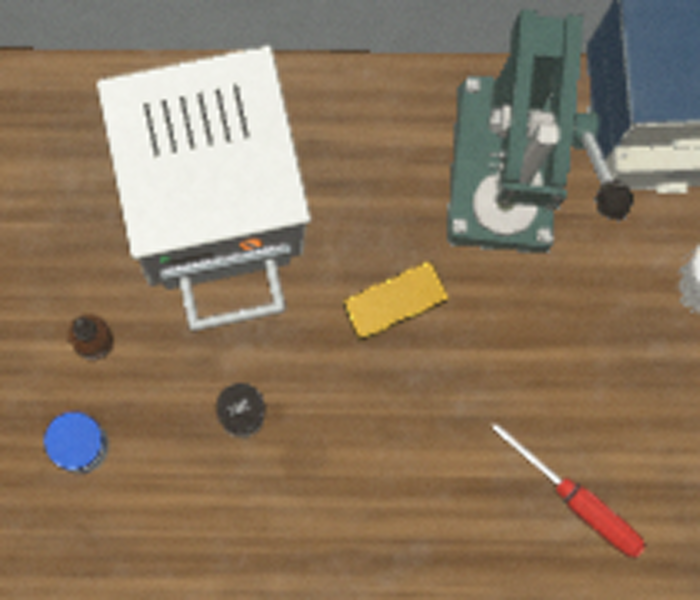

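View pics/scenec.png

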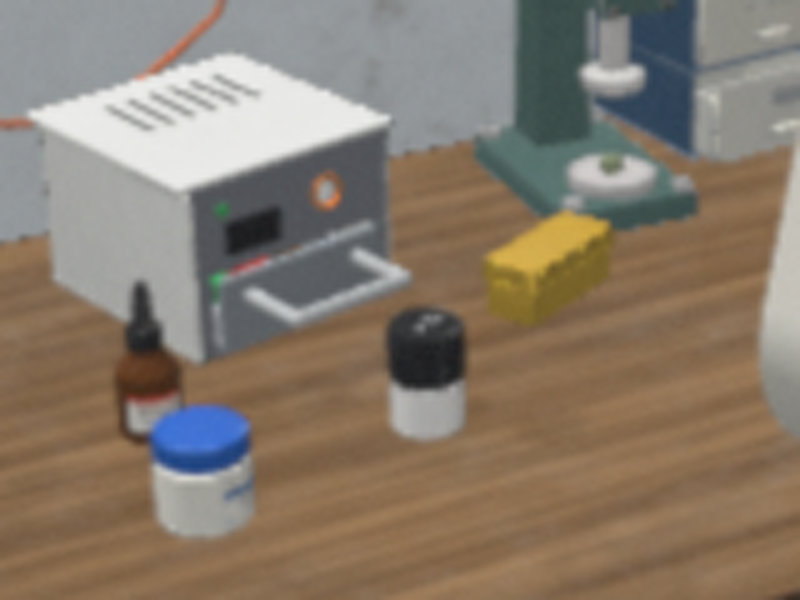

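The crops show (crop pixels, top / scene): lid corners FL (134,256)/(182,193), FR (309,218)/(391,122), BL (97,82)/(28,115), BR (270,46)/(232,53). Handle bar ends are (192,325)/(298,319) and (282,309)/(408,277), can cap (241,407)/(428,325), hole in scene (327,190). The screwdriver is in the top view only, tip (494,426) and end (640,552), because the arm hides it in the scene view.

```bash
cat > h.py <<'E'
import numpy as np, cv2
from workcell import bot, eyes, job_done
K={n:eyes.calibration(n) for n in("scene","top")}
P={n:c["mtx"]@np.c_[c["R"],c["t"]] for n,c in K.items()}
T=lambda p:np.array([240+p[0]*.3,100+p[1]*.3])
S=lambda p:np.array([235+p[0]/5,150+p[1]/5])
def tri(t,s):
    X=cv2.triangulatePoints(P["top"],P["scene"],np.float64(t),np.float64(s)).ravel();return X[:3]/X[3]
def ray(n,p,nrm,d):  # intersect with plane nrm.X=d
    c=K[n];C=-c["R"].T@c["t"];v=c["R"].T@np.linalg.inv(c["mtx"])@np.r_[p,1]
    return C+v*(d-nrm@C)/(nrm@v)
Z=np.array([0,0,1.])
E
python3 - <<'E'
from h import *
from scipy.spatial.transform import Rotation as Ro
np.set_printoptions(precision=4,suppress=True)
D=dict(FL=((134,256),(182,193)),FR=((309,218),(391,122)),BL=((97,82),(28,115)),BR=((270,46),(232,53)),HL=((192,325),(298,319)),HR=((282,309),(408,277)),can=((241,407),(428,325)),
b1=((345,300),(486,262)),b2=((430,263),(570,212)),b3=((447,292),(612,225)),b4=((361,334),(530,272)),jar=((74,440),(202,432)),drop=((86,328),(140,290)))
X={k:tri(T(t),S(s)) for k,(t,s) in D.items()}
for k in X: print(k,X[k])
L=[ray("top",T(D[k][0]),Z,.12)for k in("FL","FR","BL","BR")]; print(np.array(L))
c=np.mean(L,0); ax=(L[2]+L[3]-L[0]-L[1])/2; ay=(L[0]+L[2]-L[1]-L[3])/2
y1=np.arctan2(ax[1],ax[0]);y2=np.arctan2(-ay[0],ay[1]);print("loader",c,y1,y2,np.linalg.norm(ax),np.linalg.norm(ay))
h=(X["HL"]+X["HR"])/2;print("handle",h, np.arctan2(-(X["HL"]-X["HR"])[0],(X["HL"]-X["HR"])[1]))
for k in("HL","HR"):print(k,ray("top",T(D[k][0]),Z,.047))
print("can top", ray("top",T(D["can"][0]),Z,.063))
print("box",np.mean([ray("top",T(D[b][0]),Z,.039) for b in("b1","b2","b3","b4")],0))
for q in((494,426),(563,485),(640,552)):print("sd",ray("top",T(q),Z,.0125))
yaw=(y1+y2)/2;u=np.array([np.cos(yaw),np.sin(yaw),0])
O=c*[1,1,0];print("hole via scene",ray("scene",S((327,190)),u,u@(O-.08*u)))
v=np.array([-u[1],u[0],0]);print("hole model",O-.08*u-.025*v+.087*Z,"handle model",O-.133*u+.042*Z)
for k in("can","jar","drop"):print(k,"in loader",(X[k]-O)@u,(X[k]-O)@v)
E
```

```text
FL [0.6252 0.1306 0.1135]
FR [ 0.6605 -0.0208  0.114 ]
BL [0.7828 0.1682 0.1153]
BR [0.8179 0.0157 0.116 ]
HL [0.5784 0.0833 0.0415]
HR [0.5947 0.0025 0.042 ]
can [0.5018 0.0377 0.0593]
b1 [ 0.6052 -0.0558  0.0338]
b2 [ 0.6398 -0.1351  0.036 ]
b3 [ 0.6133 -0.1504  0.0337]
b4 [ 0.5735 -0.0695  0.0367]
jar [0.472  0.1866 0.0476]
drop [0.5684 0.1774 0.0867]
[[ 0.6237  0.1299  0.12  ]
 [ 0.6591 -0.0202  0.12  ]
 [ 0.7809  0.1673  0.12  ]
 [ 0.816   0.0153  0.12  ]]
loader [0.7199 0.0731 0.12  ] 0.22791325046071162 0.22929223083969283 0.16122862209461689 0.15517020518720687
handle [0.5865 0.0429 0.0417] 0.19916120752746602
HL [0.5777 0.0835 0.047 ]
HR [0.5934 0.002  0.047 ]
can top [0.5013 0.0375 0.063 ]
box [ 0.6072 -0.1022  0.039 ]
sd [ 0.4926 -0.1943  0.0125]
sd [ 0.4393 -0.2562  0.0125]
sd [ 0.3797 -0.3241  0.0125]
hole via scene [0.648  0.0292 0.0845]
hole model [0.6477 0.0306 0.087 ] handle model [0.5904 0.0429 0.042 ]
can in loader -0.22042622189393737 0.014969385964420543
jar in loader -0.21571654279978184 0.16675703135980255
drop in loader -0.12397168513755011 0.13599779397138162
```

Triangulated heights agree with the text with a bias of about -4 mm (lid 0.115, handle 0.042, can 0.059, box 0.035). The loader sits at (0.720, 0.073) with yaw 0.228, and the can is 0.22 m in front of it on the tray's line. I'll grasp the can first, from above.

The manual's scale: shifts go in shares of 0.5 m and turns go in shares of 4 rad. Converting my numbers, 0.487 m / 0.5 = 0.974, -0.375 m / 0.5 = -0.75.

```bash
cat >> h.py <<'E'
from scipy.spatial.transform import Rotation as Ro
O=np.array([.7199,.0731,0]);YAW=.2285
u=np.array([np.cos(YAW),np.sin(YAW),0]);v=np.array([-u[1],u[0],0])
def go(pos,th):
    "shift and turn in tool axes to a pose pointing down with tool x at heading th"
    o=bot.get_obs();R=Ro.from_quat(o["tool_rot"]);G=Ro.from_euler("z",th)*Ro.from_euler("x",np.pi)
    print((R.inv()*G).as_rotvec().round(3),R.inv().apply(np.array(pos)-o["eef_pos"]).round(4))
E
```

>>> jog_arm(steps=[[0, 0, 0, 0.974, -0.75, 0.18, 0.085], [0, 0, 0, 0.974, -0.75, 0.18, 0.085], [0, 0, 0, 0.974, -0.75, 0.18, 0.085], [0, 0, 0, 0.974, -0.75, 0.18, 0.085], [0, 0, 0, 0.974, -0.75, 0.18, 0.085], [0, 0, 0, 0.974, -0.75, 0.18, 0.085], [0, 0, 0, 0.974, -0.75, 0.18, 0.085], [0, 0, 0, 0.974, -0.75, 0.18, 0.085], [0, 0, 0, 0.974, -0.75, 0.18, 0.085], [0, 0, 0, 0.974, -0.75, 0.18, 0.085]])

```text
clock: 1.35
eef_pos: [0.5021, 0.039, 0.1594]
tool_rot: [0.987, 0.162, -0.0, 0.0]
ft_force: [1.1, -0.9, 0.2]
grip_width: 0.0852
grasp_force: 0.0
```

```bash
python3 -c "
from h import *
go([.5015,.0376,.035],.325)"
```

```text
[0. 0. 0.] [-0.0009  0.0011  0.1244]
```

In the tool's units: 0.124 m / 0.5 = 0.248, 0.11 m / 0.5 = 0.22.

>>> jog_arm(steps=[[0, 0, 0, -0.002, 0.002, 0.08, 0.085], [0, 0, 0, -0.002, 0.002, 0.16, 0.085], [0, 0, 0, -0.002, 0.002, 0.22, 0.085], [0, 0, 0, -0.002, 0.002, 0.248, 0.085], [0, 0, 0, -0.002, 0.002, 0.248, 0.03], [0, 0, 0, -0.002, 0.002, 0.248, 0.03], [0, 0, 0, -0.002, 0.002, 0.248, 0.03], [0, 0, 0, -0.002, 0.002, 0.248, 0.03], [0, 0, 0, -0.002, 0.002, 0.248, 0.03], [0, 0, 0, -0.002, 0.002, 0.248, 0.03]])

```text
clock: 2.6
eef_pos: [0.5023, 0.0358, 0.0376]
tool_rot: [0.987, 0.162, 0.002, 0.0]
ft_force: [-0.1, -0.4, 6.4]
grip_width: 0.0429
grasp_force: 60.8
```

```bash
python3 -c "
from h import *
go([.40,-.08,.036],.325)"
```

```text
[ 0.001 -0.004 -0.   ] [-0.1339  0.0771  0.0012]
```

In the tool's units: -0.134 m / 0.5 = -0.268, -0.1 m / 0.5 = -0.2.

>>> jog_arm(steps=[[0, 0, 0, 0, 0, -0.05, 0.03], [0, 0, 0, 0, 0, -0.1, 0.03], [0, 0, 0, -0.1, 0.06, -0.1, 0.03], [0, 0, 0, -0.2, 0.12, -0.1, 0.03], [0, 0, 0, -0.268, 0.154, -0.1, 0.03], [0, 0, 0, -0.268, 0.154, -0.06, 0.03], [0, 0, 0, -0.268, 0.154, -0.024, 0.03], [0, 0, 0, -0.268, 0.154, -0.004, 0.03], [0, 0, 0, -0.268, 0.154, 0, 0.03]])

```text
clock: 3.72
eef_pos: [0.3979, -0.0801, 0.0367]
tool_rot: [0.987, 0.162, -0.001, -0.0]
ft_force: [-8.5, 0.7, 26.0]
grip_width: 0.0426
grasp_force: 62.6
```

>>> jog_arm(steps=[[0, 0, 0, 0, 0, 0, 0.085], [0, 0, 0, 0, 0, 0, 0.085], [0, 0, 0, 0, 0, 0, 0.085], [0, 0, 0, 0, 0, 0, 0.085], [0, 0, 0, 0, 0, -0.08, 0.085], [0, 0, 0, 0, 0, -0.18, 0.085], [0, 0, 0, 0, 0, -0.3, 0.085], [0, 0, 0, 0, 0, -0.3, 0.085]])

```text
clock: 4.72
eef_pos: [0.4018, -0.0808, 0.1907]
tool_rot: [0.987, 0.162, 0.005, 0.002]
ft_force: [0.1, 0.1, 0.0]
grip_width: 0.0849
grasp_force: 0.0
```

```bash
python3 - <<'E'
from h import *
d=np.array([.4926,-.1943])-np.array([.3797,-.3241]);print(np.linalg.norm(d),np.arctan2(d[1],d[0]))
t=np.array([.4926,-.1943]);n=d/np.linalg.norm(d);print(t-.117*n)
for n in("scene","top"): cv2.imwrite(f"pics/{n}1.png",eyes.camera(n)[:,:,::-1])
a=cv2.imread("pics/top1.png")[170:290,300:460];b=cv2.imread("pics/scene1.png")[170:290,280:480]
cv2.imwrite("pics/pair1.png",np.vstack([cv2.resize(a,None,fx=3,fy=2.5,interpolation=2) if 0 else cv2.copyMakeBorder(cv2.resize(a,None,fx=2.5,fy=2.5,interpolation=2),0,0,0,100,0),cv2.resize(b,None,fx=2.5,fy=2.5,interpolation=2)]))
E
```

```text
0.17203037522484219 0.8549192359634423
[ 0.4158153 -0.2825786]
```

View pics/pair1.png

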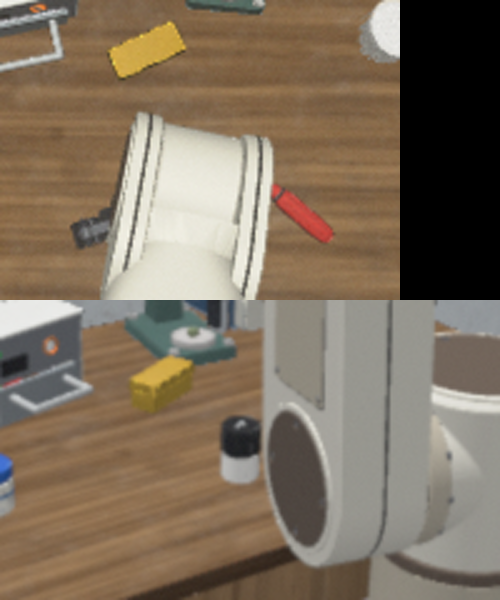

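The can stands upright at about (240,450) in the lower half, and the box and loader are untouched. The screwdriver is unmoved, though the arm still hides part of it. In the top view its length measured at axis height comes out at 172 mm against 174, which confirms it lies on the table. On to the grip point.

```bash
python3 -c "
from h import *
go([.4158,-.2826,.10],.855)"
```

```text
[ 0.001 -0.001 -0.53 ] [-0.0484  0.1973  0.0865]
```

In the tool's units: 0.197 m / 0.5 = 0.394, 0.16 m / 0.5 = 0.32, -0.53 rad / 4 = -0.1325.

>>> jog_arm(steps=[[0, 0, -0.045, -0.024, 0.1, 0, 0.06], [0, 0, -0.09, -0.06, 0.22, 0, 0.06], [0, 0, -0.1325, -0.096, 0.32, 0.06, 0.06], [0, 0, -0.1325, -0.096, 0.394, 0.14, 0.06], [0, 0, -0.1325, -0.096, 0.394, 0.173, 0.06], [0, 0, -0.1325, -0.096, 0.394, 0.173, 0.06], [0, 0, -0.1325, -0.096, 0.394, 0.173, 0.06]])

```text
clock: 5.7
eef_pos: [0.4154, -0.2814, 0.0992]
tool_rot: [0.91, 0.415, -0.0, -0.001]
ft_force: [0.4, -0.1, 0.2]
grip_width: 0.0599
grasp_force: 0.0
```

```bash
python3 - <<'E'
from h import *
go([.4158,-.2826,.022],.855)
for n in("scene","top"): cv2.imwrite(f"pics/{n}2.png",eyes.camera(n)[:,:,::-1])
a=cv2.imread("pics/top2.png")[170:300,300:460];b=cv2.imread("pics/scene2.png")[190:310,330:530]
cv2.imwrite("pics/pair2.png",np.vstack([cv2.resize(a,(500,400),interpolation=2)[:300],cv2.resize(b,(500,300),interpolation=2)]))
E
```

```text
[-0.002  0.     0.   ] [-0.0006  0.0013  0.0772]
```

View pics/pair2.png

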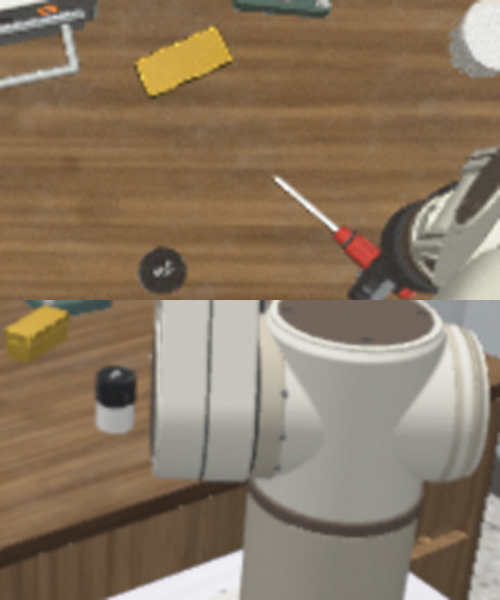

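The gripper is over the handle, aligned with the tool: the shaft runs from (277,180) to (340,230) and into the fingers. The can stands at (160,270). Descending to grip.

In the tool's units: 0.077 m / 0.5 = 0.154, 0.07 m / 0.5 = 0.14.

>>> jog_arm(steps=[[0, 0, 0, 0, 0.002, 0.06, 0.06], [0, 0, 0, 0, 0.002, 0.11, 0.06], [0, 0, 0, 0, 0.002, 0.14, 0.06], [0, 0, 0, 0, 0.002, 0.154, 0.06], [0, 0, 0, 0, 0.002, 0.154, 0.01], [0, 0, 0, 0, 0.002, 0.154, 0.01], [0, 0, 0, 0, 0.002, 0.154, 0.01], [0, 0, 0, 0, 0.002, 0.154, 0.01], [0, 0, 0, 0, 0.002, 0.154, 0.01]])

```text
clock: 6.92
eef_pos: [0.4174, -0.2833, 0.0236]
tool_rot: [0.91, 0.414, 0.001, 0.001]
ft_force: [-0.3, 0.1, 5.8]
grip_width: 0.0217
grasp_force: 60.1
```

>>> jog_arm(steps=[[0, 0, 0, 0, 0, -0.06, 0.01], [0, 0, 0, 0, 0, -0.18, 0.01], [0, 0, 0, 0, 0, -0.24, 0.01], [0, 0, 0, 0, 0, -0.24, 0.01]])

```text
clock: 7.42
eef_pos: [0.4182, -0.2839, 0.1453]
tool_rot: [0.91, 0.414, 0.002, 0.003]
ft_force: [-0.1, -0.2, -0.7]
grip_width: 0.0216
grasp_force: 59.5
```

```bash
python3 -c "
from h import *
# grip point 150 mm in front of the face, same height
p=O-.08*u-.025*v-(.117+.05)*u+[0,0,.14]; print(p); go(p,YAW)"
```

```text
[ 0.48498312 -0.00719982  0.14      ]
[ 0.006 -0.003  0.626] [ 0.2526 -0.1313  0.0046]
```

In the tool's units: 0.2526 m / 0.5 = 0.5052, 0.2 m / 0.5 = 0.4, 0.626 rad / 4 = 0.1565.

>>> jog_arm(steps=[[0, 0, 0.04, 0.1, -0.04, 0, 0.01], [0, 0, 0.08, 0.2, -0.1, 0, 0.01], [0, 0, 0.12, 0.3, -0.16, 0, 0.01], [0, 0, 0.1565, 0.4, -0.22, 0, 0.01], [0, 0, 0.1565, 0.5052, -0.2626, 0.01, 0.01], [0, 0, 0.1565, 0.5052, -0.2626, 0.01, 0.01], [0, 0, 0.1565, 0.5052, -0.2626, 0.01, 0.01], [0, 0, 0.1565, 0.5052, -0.2626, 0.01, 0.01]])

```text
clock: 8.43
eef_pos: [0.4825, -0.0072, 0.1369]
tool_rot: [0.994, 0.113, -0.001, 0.0]
ft_force: [0.5, 0.3, 0.4]
grip_width: 0.0216
grasp_force: 59.4
```

```bash
python3 -c "
from h import *
p=O-.08*u-.025*v-(.117+.02)*u+[0,0,.098]; print(p); go(p,YAW)"
```

```text
[ 5.14203343e-01 -4.04320304e-04  9.80000000e-02]
[-0.     0.002 -0.002] [0.0325 0.0005 0.0388]
```

In the tool's units: 0.039 m / 0.5 = 0.078, 0.0325 m / 0.5 = 0.065.

>>> jog_arm(steps=[[0, 0, 0, 0.02, 0, 0.04, 0.01], [0, 0, 0, 0.04, 0, 0.06, 0.01], [0, 0, 0, 0.065, 0, 0.078, 0.01], [0, 0, 0, 0.065, 0, 0.078, 0.01], [0, 0, 0, 0.065, 0, 0.078, 0.01]])

```text
clock: 9.05
eef_pos: [0.5149, 0.0013, 0.0986]
tool_rot: [0.993, 0.114, -0.0, 0.0]
ft_force: [-1.2, 0.2, -0.6]
grip_width: 0.0215
grasp_force: 59.4
```

```bash
python3 - <<'E'
from h import *
o=bot.get_obs();print(o["eef_pos"],o["tool_rot"])
for n in("scene","top"): cv2.imwrite(f"pics/{n}3.png",eyes.camera(n)[:,:,::-1])
a=cv2.imread("pics/top3.png")[160:230,270:350];b=cv2.imread("pics/scene3.png")[170:230,260:360]
cv2.imwrite("pics/pair3.png",np.hstack([cv2.resize(b,(800,480),interpolation=2)]))
cv2.imwrite("pics/topc3.png",cv2.resize(a,None,fx=8,fy=8,interpolation=2))
E
```

```text
[0.51488098 0.00130183 0.09861982] [ 9.93469250e-01  1.14100079e-01 -1.45563824e-04  7.78840446e-06]
```

View pics/pair3.png

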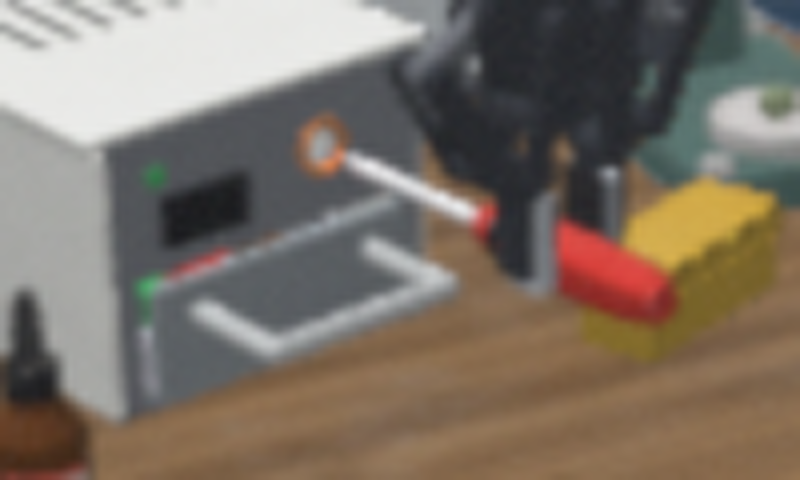

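View pics/topc3.png

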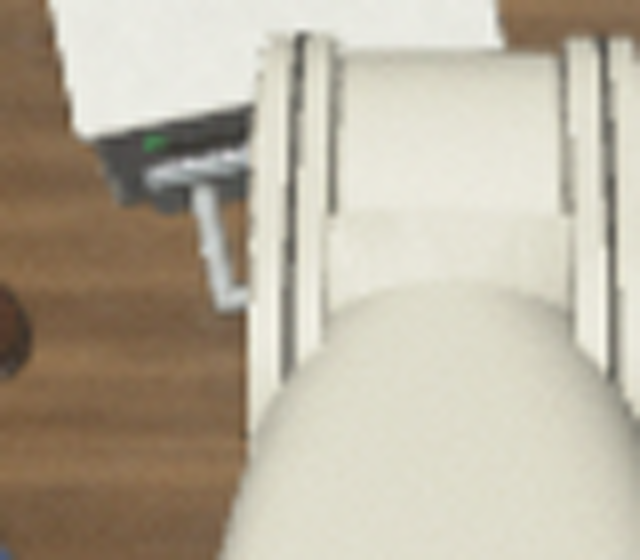

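In the scene view the tip is at (345,158) crop pixels, about 23 px short of the hole centre at (322,145), and the shaft's line runs into the ring. The arm hides the tip from above. I'll check the fit numerically.

```bash
python3 - <<'E'
from h import *
np.set_printoptions(precision=4,suppress=True)
def pr(X): 
    q=P["scene"]@np.r_[X,1];return q[:2]/q[2]
C=lambda p:np.array([260+p[0]/8,170+p[1]/8])
o=bot.get_obs();g=o["eef_pos"]-[0,0,.011]
print("tip model",pr(g+.117*u),"seen",C((345,158)))
H=O-.08*u-.025*v+.087*Z
print("hole model",pr(H),"seen",C((322,145)))
print("loader coords of model tip",(g+.117*u-H)@u,(g+.117*u-H)@v,(g-H)[2])
for w in(u,v,Z):print("px per mm",(pr(H+.001*w)-pr(H)))
# tip seen, on horizontal plane z of hole(with camera bias as seen on the hole), and on vertical plane of the hole axis
s=C((345,158));hs=C((322,145))
hz=ray("scene",hs,u,u@H);print("hole seen on face",hz)
a=ray("scene",s,Z,hz[2]);print("tip if at hole height:",(a-hz)@u,(a-hz)@v)
a=ray("scene",s,v,v@hz);print("tip if on axis:",(a-hz)@u,(a-hz)[2])
E
```

```text
tip model [303.5286 189.0677] seen [303.125 189.75 ]
hole model [299.9873 187.3644] seen [300.25  188.125]
loader coords of model tip -0.01896657680885723 0.0015793338223921694 0.0008843536783854494
px per mm [-0.207  -0.0955]
px per mm [-0.2606  0.0913]
px per mm [-0.0135 -0.3057]
hole seen on face [0.6478 0.0298 0.0842]
tip if at hole height: -0.01550774190930608 0.0013795478494136569
tip if on axis: -0.01373513576246136 -0.0009795623492273586
```

The fit agrees to about 1.5 mm, with the tip roughly 17 mm before the face. I'll shift 1 mm sideways and push in stepwise.

In the tool's units: 0.038 m / 0.5 = 0.076, 0.03 m / 0.5 = 0.06.

>>> jog_arm(steps=[[0, 0, 0, 0.012, 0.003, 0.001, 0.01], [0, 0, 0, 0.028, 0.003, 0.001, 0.01], [0, 0, 0, 0.044, 0.003, 0.001, 0.01], [0, 0, 0, 0.06, 0.003, 0.001, 0.01], [0, 0, 0, 0.076, 0.003, 0.001, 0.01], [0, 0, 0, 0.076, 0.003, 0.001, 0.01]])

```text
clock: 9.9
eef_pos: [0.553, 0.0088, 0.0979]
tool_rot: [0.993, 0.114, 0.0, 0.0]
ft_force: [-0.0, -0.5, -0.9]
grip_width: 0.0215
grasp_force: 59.4
```

>>> jog_arm(steps=[[0, 0, 0, 0.012, 0, 0, 0.01], [0, 0, 0, 0.024, 0, 0, 0.01], [0, 0, 0, 0.036, 0, 0, 0.01], [0, 0, 0, 0.036, 0, 0, 0.01]])

```text
clock: 10.4
eef_pos: [0.5667, 0.012, 0.0969]
tool_rot: [0.993, 0.114, -0.004, 0.0]
ft_force: [-6.9, -1.8, 1.1]
grip_width: 0.0216
grasp_force: 59.7
```

The latch plate is pushing back with 7 N and the shaft went in cleanly. Pushing on.

In the tool's units: 0.006 m / 0.5 = 0.012, 0.003 m / 0.5 = 0.006.

>>> jog_arm(steps=[[0, 0, 0, 0.006, 0, 0, 0.01], [0, 0, 0, 0.012, 0, 0, 0.01], [0, 0, 0, 0.012, 0, 0, 0.01]])

```text
clock: 10.78
eef_pos: [0.574, 0.0136, 0.0972]
tool_rot: [0.993, 0.114, -0.002, 0.0]
ft_force: [-3.8, -1.4, -0.9]
grip_width: 0.0215
grasp_force: 59.4
```

>>> jog_arm(steps=[[0, 0, 0, 0.004, 0, 0, 0.01], [0, 0, 0, 0.008, 0, 0, 0.01], [0, 0, 0, 0.008, 0, 0, 0.01]])

```text
clock: 11.15
eef_pos: [0.5796, 0.015, 0.0979]
tool_rot: [0.993, 0.114, -0.0, -0.0]
ft_force: [-4.8, -1.1, 0.2]
grip_width: 0.0212
grasp_force: 59.5
```

```bash
python3 - <<'E'
from h import *
im=eyes.camera("scene");cv2.imwrite("pics/s4.png",cv2.resize(im[170:230,260:360,::-1],(800,480),interpolation=2))
E
```

```text
(no output)
```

View pics/s4.png

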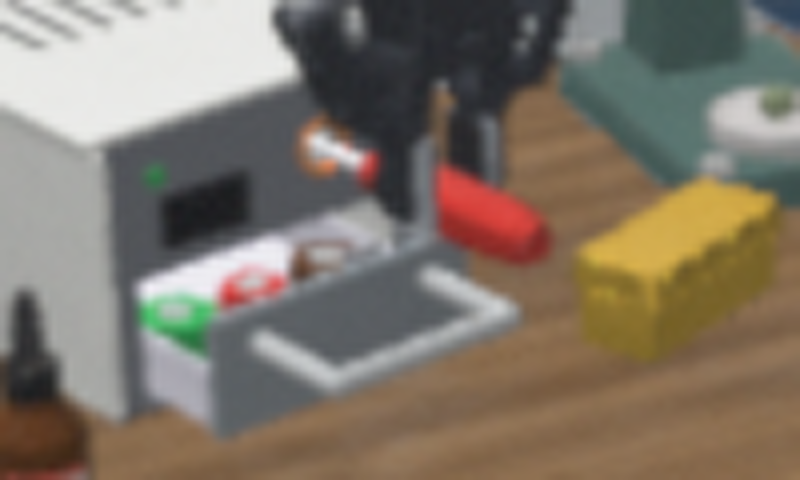

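The tray has sprung out, with the handle bar running from (335,380) to (515,310), while the shaft is in the ringed hole at (325,145). Withdrawing straight back.

In the tool's units: -0.1 m / 0.5 = -0.2, -0.09 m / 0.5 = -0.18.

>>> jog_arm(steps=[[0, 0, 0, -0.04, 0, 0, 0.01], [0, 0, 0, -0.1, 0, 0, 0.01], [0, 0, 0, -0.16, 0, 0, 0.01], [0, 0, 0, -0.18, 0, 0, 0.01], [0, 0, 0, -0.2, 0, -0.08, 0.01], [0, 0, 0, -0.2, 0, -0.08, 0.01]])

```text
clock: 11.95
eef_pos: [0.4862, -0.0077, 0.1417]
tool_rot: [0.993, 0.114, 0.005, 0.0]
ft_force: [0.7, 0.6, -0.0]
grip_width: 0.0215
grasp_force: 59.4
```

```bash
python3 -c "
from h import *
go([.4158,-.2826,.05],.855)"
```

```text
[ 0.005 -0.009 -0.626] [-0.1319  0.2516  0.0909]
```

In the tool's units: 0.2516 m / 0.5 = 0.5032, 0.08 m / 0.5 = 0.16, -0.626 rad / 4 = -0.1565.

>>> jog_arm(steps=[[0, 0, -0.04, -0.06, 0.1, 0, 0.01], [0, 0, -0.08, -0.12, 0.22, 0, 0.01], [0, 0, -0.12, -0.2, 0.34, 0, 0.01], [0, 0, -0.1565, -0.264, 0.44, 0, 0.01], [0, 0, -0.1565, -0.264, 0.5032, 0, 0.01], [0, 0, -0.1565, -0.264, 0.5032, 0.08, 0.01], [0, 0, -0.1565, -0.264, 0.5032, 0.16, 0.01], [0, 0, -0.1565, -0.264, 0.5032, 0.18, 0.01], [0, 0, -0.1565, -0.264, 0.5032, 0.18, 0.01]])

```text
clock: 13.08
eef_pos: [0.4112, -0.2828, 0.0478]
tool_rot: [0.91, 0.415, 0.0, -0.0]
ft_force: [0.4, 0.0, -0.7]
grip_width: 0.0218
grasp_force: 59.4
```

```bash
python3 -c "
from h import *
go([.4158,-.2826,.0245],.855)"
```

```text
[-0. -0.  0.] [0.0031 0.0033 0.0233]
```

In the tool's units: 0.0235 m / 0.5 = 0.047, 0.02 m / 0.5 = 0.04.

>>> jog_arm(steps=[[0, 0, 0, 0, 0, 0.024, 0.01], [0, 0, 0, 0, 0, 0.04, 0.01], [0, 0, 0, 0, 0, 0.047, 0.01], [0, 0, 0, 0, 0, 0.047, 0.01], [0, 0, 0, 0, 0, 0.047, 0.06], [0, 0, 0, 0, 0, 0.047, 0.06], [0, 0, 0, 0, 0, 0.047, 0.06], [0, 0, 0, 0, 0, 0.047, 0.06]])

```text
clock: 14.08
eef_pos: [0.4107, -0.2828, 0.0246]
tool_rot: [0.91, 0.415, 0.0, 0.0]
ft_force: [0.2, 0.7, 0.3]
grip_width: 0.0603
grasp_force: 0.0
```

>>> jog_arm(steps=[[0, 0, 0, 0, 0, -0.06, 0.06], [0, 0, 0, 0, 0, -0.16, 0.06], [0, 0, 0, 0, 0, -0.26, 0.06], [0, 0, 0, 0, 0, -0.26, 0.06]])

```text
clock: 14.58
eef_pos: [0.4133, -0.2846, 0.1591]
tool_rot: [0.91, 0.414, 0.003, 0.004]
ft_force: [0.6, -0.1, -0.9]
grip_width: 0.0601
grasp_force: 0.0
```

```bash
python3 - <<'E'
from h import *
t=eyes.camera("top");s=eyes.camera("scene")
a=cv2.resize(t[160:290,280:460,::-1],(700,506),interpolation=2)
cv2.imwrite("pics/t5.png",a);cv2.imwrite("pics/s5.png",s[:,:,::-1])
E
```

```text
(no output)
```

View pics/t5.png

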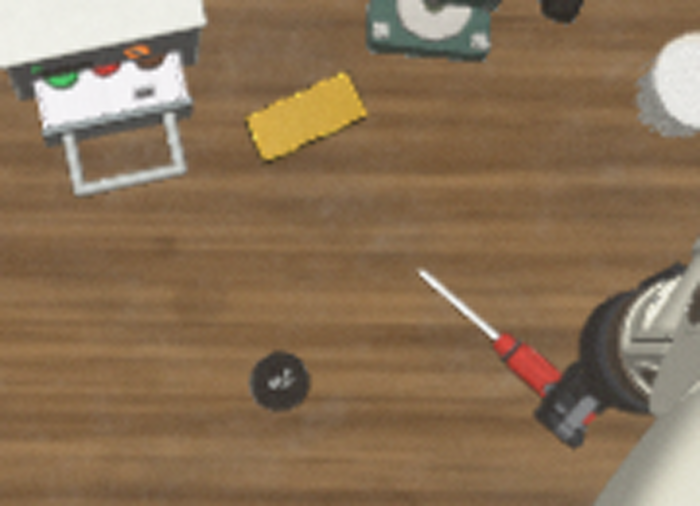

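The screwdriver lies on the table from (420,272) to about (590,420), the can is at (280,380) and the box is clear at (305,115). The tray's handle bar runs from (80,190) to (183,173). That uses up the pictures, so the rest is numeric.

```bash
python3 - <<'E'
from h import *
f=lambda p:np.array([280+p[0]*180/700,160+p[1]*130/506])
A,B=(ray("top",f(p),Z,.047) for p in((78,190),(183,173)));m=(A+B)/2
print(A,B,m,np.linalg.norm(A-B),"loader",(m-O)@u,(m-O)@v,"yaw",np.arctan2(-(A-B)[0],(A-B)[1]))
print("tip",ray("top",f((420,271)),Z,.0125))
go([m[0],m[1],.13],YAW+np.pi/2)
E
```

```text
[0.54313633 0.07536482 0.047     ] [ 0.55735075 -0.00572641  0.047     ] [0.55024354 0.03481921 0.047     ] 0.08232762468250857 loader -0.17391786841200943 0.0011442644558028864 yaw 0.17352628902192296
tip [ 0.48702101 -0.19353027  0.0125    ]
[ 0.001  0.001 -0.945] [ 0.3312 -0.1034  0.0248]
```

In the tool's units: 0.332 m / 0.5 = 0.664, 0.28 m / 0.5 = 0.56, -0.945 rad / 4 = -0.2363.

>>> jog_arm(steps=[[0, 0, -0.045, 0.1, -0.02, 0, 0.035], [0, 0, -0.09, 0.2, -0.06, 0, 0.035], [0, 0, -0.135, 0.32, -0.1, 0, 0.035], [0, 0, -0.18, 0.44, -0.14, 0, 0.035], [0, 0, -0.225, 0.56, -0.18, 0, 0.035], [0, 0, -0.2363, 0.664, -0.2068, 0.048, 0.035], [0, 0, -0.2363, 0.664, -0.2068, 0.048, 0.035], [0, 0, -0.2363, 0.664, -0.2068, 0.048, 0.035], [0, 0, -0.2363, 0.664, -0.2068, 0.048, 0.035]])

```text
clock: 15.8
eef_pos: [0.5499, 0.0343, 0.1303]
tool_rot: [0.622, 0.783, -0.0, -0.0]
ft_force: [-0.2, -0.2, 0.3]
grip_width: 0.0352
grasp_force: 0.0
```

```bash
python3 -c "
from h import *
p=O-.172*u+.042*Z;print(p);go(p,YAW+np.pi/2)"
```

```text
[0.55237075 0.03413912 0.042     ]
[-0.001  0.    -0.002] [-0.0007  0.0025  0.0883]
```

In the tool's units: 0.087 m / 0.5 = 0.174, 0.08 m / 0.5 = 0.16.

>>> jog_arm(steps=[[0, 0, 0, 0, 0.005, 0.06, 0.035], [0, 0, 0, 0, 0.005, 0.11, 0.035], [0, 0, 0, 0, 0.005, 0.14, 0.035], [0, 0, 0, 0, 0.005, 0.16, 0.035], [0, 0, 0, 0, 0.005, 0.174, 0.035], [0, 0, 0, 0, 0.005, 0.174, 0.035]])

```text
clock: 16.55
eef_pos: [0.5529, 0.0361, 0.0435]
tool_rot: [0.622, 0.783, -0.0, -0.0]
ft_force: [-0.1, 0.1, 1.0]
grip_width: 0.0346
grasp_force: 0.0
```

>>> jog_arm(steps=[[0, 0, 0, 0, 0, 0, 0.005], [0, 0, 0, 0, 0, 0, 0.005], [0, 0, 0, 0, 0, 0, 0.005], [0, 0, 0, 0, 0, 0, 0.005]])

```text
clock: 17.05
eef_pos: [0.5537, 0.0363, 0.0443]
tool_rot: [0.622, 0.783, 0.001, 0.001]
ft_force: [-0.4, 0.4, 3.3]
grip_width: 0.0078
grasp_force: 58.7
```

Bar gripped. Pulling along the loader's -x.

In the tool's units: -0.06 m / 0.5 = -0.12, -0.056 m / 0.5 = -0.112.

>>> jog_arm(steps=[[0, 0, 0, 0, -0.02, 0, 0.005], [0, 0, 0, 0, -0.044, 0, 0.005], [0, 0, 0, 0, -0.068, 0, 0.005], [0, 0, 0, 0, -0.092, 0, 0.005], [0, 0, 0, 0, -0.112, 0, 0.005], [0, 0, 0, 0, -0.12, 0, 0.005], [0, 0, 0, 0, -0.12, 0, 0.005]])

```text
clock: 17.92
eef_pos: [0.4931, 0.0225, 0.0442]
tool_rot: [0.622, 0.783, -0.0, -0.0]
ft_force: [-1.0, 1.3, 8.9]
grip_width: 0.0077
grasp_force: 59.5
```

>>> jog_arm(steps=[[0, 0, 0, 0, -0.004, 0, 0.005], [0, 0, 0, 0, -0.008, 0, 0.005], [0, 0, 0, 0, -0.012, 0, 0.005], [0, 0, 0, 0, -0.012, 0, 0.005]])

```text
clock: 18.42
eef_pos: [0.4919, 0.0222, 0.0443]
tool_rot: [0.621, 0.783, 0.003, 0.002]
ft_force: [8.8, 3.9, -1.4]
grip_width: 0.0079
grasp_force: 58.7
```

```bash
python3 -c "
from h import *
p=bot.get_obs()['eef_pos'];print((p-O)@u,(p-O)@v)"
```

```text
-0.23365606036436862 0.0020448408013741676
```

It stopped hard at -0.234 against the expected -0.233 at full travel. Releasing and lifting clear.

In the tool's units: -0.14 m / 0.5 = -0.28, 0.003 m / 0.5 = 0.006.

>>> jog_arm(steps=[[0, 0, 0, 0, 0.006, 0, 0.005], [0, 0, 0, 0, 0.006, 0, 0.03], [0, 0, 0, 0, 0.006, 0, 0.03], [0, 0, 0, 0, 0.006, 0, 0.03], [0, 0, 0, 0, 0.006, -0.06, 0.03], [0, 0, 0, 0, 0.006, -0.16, 0.03], [0, 0, 0, 0, 0.006, -0.28, 0.03], [0, 0, 0, 0, 0.006, -0.28, 0.03]])

```text
clock: 19.42
eef_pos: [0.4948, 0.0218, 0.1884]
tool_rot: [0.622, 0.783, 0.003, 0.004]
ft_force: [1.3, 0.2, -0.3]
grip_width: 0.0296
grasp_force: 0.0
```

>>> jog_arm(steps=[[0, 0, 0, -0.1, -0.06, 0, 0.03], [0, 0, 0, -0.2, -0.16, 0, 0.03], [0, 0, 0, -0.32, -0.24, 0, 0.03], [0, 0, 0, -0.4, -0.3, 0, 0.03], [0, 0, 0, -0.4, -0.3, 0, 0.03], [0, 0, 0, -0.4, -0.3, 0, 0.03]])

```text
clock: 20.18
eef_pos: [0.3902, -0.2069, 0.1826]
tool_rot: [0.622, 0.783, 0.0, -0.001]
ft_force: [-0.5, 0.6, -0.1]
grip_width: 0.0299
grasp_force: 0.0
```

```bash
python3 - <<'E'
from h import *
t=eyes.camera("top");s=eyes.camera("scene");cv2.imwrite("pics/t6.png",t[:,:,::-1]);cv2.imwrite("pics/s6.png",s[:,:,::-1])
g=lambda X:(lambda q:(q[:2]/q[2]).round(1))(P["top"]@np.r_[X,1])
print("bar expected px",g(O-.233*u+.047*Z))
hsv=cv2.cvtColor(t,cv2.COLOR_RGB2HSV)
def blob(lo,hi,x0,x1,y0,y1,z):
    m=cv2.inRange(hsv,np.array(lo),np.array(hi));M=np.zeros_like(m);M[y0:y1,x0:x1]=m[y0:y1,x0:x1]
    ys,xs=np.nonzero(M);c=np.array([xs.mean(),ys.mean()]);return len(xs),c.round(1),ray("top",c,Z,z).round(3)
print("jar",blob((105,120,80),(125,255,255),245,285,215,250,.05))
print("box",blob((18,120,80),(35,255,255),330,400,165,215,.03))
c=g(np.r_[.4,-.08,.063]).astype(int);print("can",c,blob((0,0,0),(180,120,60),c[0]-16,c[0]+17,c[1]-16,c[1]+17,.063))
# bright grey bar: profile along -u through tray middle
for d in np.arange(.215,.25,.003):
    q=g(O-d*u+.02*v+.047*Z);print(round(d,3),int(cv2.getRectSubPix(cv2.cvtColor(t,cv2.COLOR_RGB2GRAY),(1,1),(float(q[0]),float(q[1])))[0,0]),end="; ")
E
```

```text
bar expected px [318.1 225.6]
jar (219, array([261.5, 231.7]), array([0.473, 0.188, 0.05 ]))
box (424, array([358.2, 189.7]), array([ 0.607, -0.101,  0.03 ]))
can [352 257] (23, array([352.3, 258.3]), array([ 0.397, -0.08 ,  0.063]))
0.215 109; 0.218 107; 0.221 105; 0.224 100; 0.227 101; 0.23 130; 0.233 191; 0.236 193; 0.239 134; 0.242 102; 0.245 106; 0.248 111;
```

The bar measures 0.2345 m out (full travel is 0.233), and the jar, box and can are all in place.

```bash
python3 -c "
from workcell import bot, eyes, job_done
print(job_done())"
```

```text
the job is handed in; nothing more can be done
None
```

I handed the job in at about 20 s: the latch tripped, the tray is out to its stop, the can stands upright to the side and the screwdriver lies clear on the table; the jar has not moved, I did not re-measure the dropper bottle (nothing went near it), and no verdict was returned.

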